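# Turn over the recoil cup with its cover plate

### The job

Two turnover frames stand on the bench, each holding a recoil starter cup and its flat cover plate. In one the cup is still underneath with the plate lying on it: swing that frame right over by its handle bar, away from you, and lay it down on its far side without flinging it or letting it fall, so that cup and plate are turned together and the cup ends upside down on top of its plate. Leave the other pair, which is already turned, as it is.

Things in the scene. Friction and masses are not known exactly. Their poses are not given: they have to be found in the camera images.
- bar (a point): Middle of the round steel handle bar (12 mm thick, 84 mm long, 29 mm clear of the cage) of the frame to turn. It starts on the robot's side, 45 mm above the bench, rises to 150 mm over the pivot, ends on the far side 45 mm high. x axis points to the pivot, y along the bar, z up at the start, down when turned. Fixed to two thin arms at its ends, it rolls in fingers kept pointing down.
- pivot (a point): Middle of that frame's level pivot, parallel to the bar, 105 mm from it and 45 mm above the bench, on a fixed stand 110 mm wide and 170 mm long. The cage with the pair is 44 mm thick, mid-level with bar and pivot, and reaches from 6 to 72 mm from the pivot. Axes: x away from the robot, square to it, z up. The other frame is equal; a red knob 46 mm across and 26 mm high stands between them.
- turner (a joint): swing of that frame: 0 as it lies at the start on the robot's side, 1.57 upright, 3.14 lying on the far side; stops at 0 and 3.14. It swings freely with little friction (frame about 0.3 kg) and falls to either side if let go
- cup: grey aluminium recoil starter cup in the frame to be turned: open at one end, 53 mm across the mouth, 43 mm across the closed end with its holes, 24 mm high, about 90 g. Origin at the middle of the outside of its closed end, z axis towards the mouth (up at the start). It is loose in the cage, with 1 to 3 mm of play, and cannot fall out
- plate: flat, plain round cover plate of grey aluminium, 56 mm across, 4 mm thick, 70 g, lying on the cup's mouth at the start, loose in the same cage. Origin at the middle of the face that lies on the cup, z axis away from the cup (up at the start)
- spare_cup: the same kind of cup in the other, equal frame, already turned: it sits upside down (closed end with its small holes up) on its own plate. To be left alone. Origin at the middle of its closed end
Mind the look-alikes: they are no part of the job. Leave any green or turquoise look-alike of the part that bears bar alone.

How it is judged:
By the outcome, as a careful person would: the job done as asked, in the order asked, and still so for the second after the job is handed in, with the robot touching nothing.
It also fails if it takes over 38 s, if anything falls off the work surface, if the arm or the gripper's body presses on something with over 40 N, if the wrist force passes 120 N, or if a joint passes its speed limit or range.

### The arm

A 6-joint arm with a two-finger parallel gripper is mounted at the origin on the work surface. World frame = base frame: x ahead of the robot, y to its left, z up, the work surface at z = 0. Lengths are in m, angles in degrees, forces in N, time in s.
With the tool pointing down it reaches from about 0.25 to 0.725 m from the base axis. Payload 9.7 kg.
Tool frame: the origin (TCP) lies on the centre line of the jaws, within the pads' length; the fingertips stand 17 mm ahead of it and the grasp point (between the pads) lies 2 mm behind it (bot.tip_extent is the distance from the TCP to the fingertips, in m); z points along the fingers, y is the line along which they close (so a half turn about z gives the same grasp; the last joint's range is limited). The gripper opens to 85 mm and grips with 20 to 120 N. Pads are 22 mm wide; open, the fingers measure 114 mm over their backs; the gripper's body (76 mm by 85 mm) begins 54 mm behind the grasp point. The pads swing forward as they close: fully open they stand 13 mm farther back than shut.
Start: joints at [65.26, 4.979, 10.078, 95.1, 0, 90], TCP at [0.23, 0.5, 0.212] pointing down, gripper open.
Joint ranges: [-179.16, 179.16], [-48.56, 103.87], [-65.8, 70.77], [-126.05, 130.52], [-82.76, 87.17], [-180, 180]. Speed limits (degrees/s): [127.2, 127.2, 147.25, 180, 180, 180].

### API

Orientations are given as [roll, pitch, yaw] about the fixed x, y, z axes, in that order (R = Rz(yaw) Ry(pitch) Rx(roll)).
In Python, from workcell import bot gives the robot as it stands.
- The arm moves only by the tool carry_out, never from a script. Its argument "moves" is text: rows parted by semicolons, each of 7 numbers parted by spaces: the shift along the tool's x, y, z in mm, then the turn, a rotation vector about the tool's x, y, z in degrees, then the finger opening in mm, from 0 to 85.4. A call has 1 to 20 rows; each row is the pose to reach, as a shift and turn from the pose commanded when the call began, along the tool's axes at that moment; what a row does not reach only later rows make up. A row lasts 1/10 s, in which the tool goes at most 50 mm and 8.59 degrees, less where a joint would pass 70% of its speed; a pose out of reach is approached as far as the arm can. A call with a gripper value outside its range is refused whole. The fingers move at their own pace and stop on an object; "force" is the grip in N (left out, the last holds). Time passes only in rows, so rows that repeat a pose let the fingers close. It gives the time, the measured TCP pose, the force, the opening and the grip force at its end, in the units of the state.
- bot.get_obs(): the state, without advancing time (a new reading comes with each control period).
- bot.camera(name): name is "scene" or "top" or "wrist"; returns a dict with "img" (480x640x3 uint8, red, green, blue), "mtx" (3x3 intrinsics, pixels), "position" and "orientation" of the camera in the world; the wrist camera has in their place "mount" (4x4, takes a point from camera to tool coordinates, whose origin is the TCP and whose axes are the flange's). Camera axes: x right, y up, looking along -z (the intrinsics and any distortion apply to the point x, -y, -z); pixel columns grow to the right and rows downward; lengths in m; the calibration is good to about 2 mm. A picture is of the moment at which its call begins: read the wrist's pose just before it. There is no depth.
- bot.job_done(): hands the job in; it is judged then, once.
The state is a dict: "time": time; "q": joint angles; "qd": joint speeds; "joint_efforts": joint torques, N m; "ee_pos": TCP position; "tcp_rot": TCP orientation; "wrist_force": force on the tool from outside, world axes, zero at the start; "torque": the same for the moment, N m; "opening": finger opening in m; "grasp_force": force on a finger pad.
Only numpy, scipy, OpenCV 4.12 (cv2) and the standard library are available. Lean on these libraries where they do the work, as an engineer would, in place of code of your own. Each camera call takes 0.05 s, during which the arm holds its last target. There are 200 camera calls.

## Working session

There is one attempt and no reset: what is moved stays moved. The work goes in short steps, Python scripts to look and compute and a tool call to move; the robot and the scene stay as the last step left them, time stands still between calls to the robot, and variables do not carry over. Pictures are saved under pics/ and viewed, at most 10 in all, crops included, and the job is handed in when it is done.

Besides the shell and the picture viewer there is one more tool, called after "Request:" as name(argument=value, ...), one argument or row to a line, values as JSON. carry_out: Moves the arm, as the interface text tells. Its arguments: {"type":"object","properties":{"moves":{"type":"string"},"force":{"type":"number"}},"required":["moves"]}

```bash
mkdir -p pics
python3 - <<'E'
from workcell import bot
import cv2,pickle
d={}
for n in("scene","top"):
    c=bot.camera(n);d[n]=c;cv2.imwrite(f"pics/{n}0.png",c["img"][...,::-1]);print(n,c["mtx"],c["position"],c["orientation"],c.keys())
pickle.dump(d,open("d.pkl","wb"))
o=bot.get_obs();print(o)
E
```

```text
scene [[520.5814562    0.         311.56020766]
 [  0.         520.5814562  231.74626289]
 [  0.           0.           1.        ]] [ 0.96849622 -0.2418724   0.4824096 ] [5.63217724e+01 4.71415597e-02 6.83128291e+01] dict_keys(['img', 'mtx', 'position', 'orientation'])
top [[532.46954418   0.         317.71837853]
 [  0.         532.46954418 244.44211282]
 [  0.           0.           1.        ]] [0.26056281 0.01120136 1.0252224 ] [ 10.02049617   0.09296079 -91.18974465] dict_keys(['img', 'mtx', 'position', 'orientation'])
{'time': 0.1, 'q': array([ 6.52593836e+01,  5.00772975e+00,  1.00418198e+01,  9.50987763e+01,
       -5.66776412e-04,  9.00015313e+01]), 'qd': array([ 0.03863207, -0.14808885,  0.1148662 ,  0.05557806,  0.02124132,
       -0.02110345]), 'joint_efforts': array([ 9.80994591e-04, -5.21559477e+01,  4.65653193e+01,  1.60363445e-02,
        3.30518810e-05,  1.61479107e-05]), 'ee_pos': array([0.23009831, 0.49932972, 0.21188138]), 'tcp_rot': array([-1.79935314e+02,  5.68504872e-04,  1.55257853e+02]), 'wrist_force': array([ 1.06634613, -0.17061123,  0.29026779]), 'torque': array([ 0.00625726,  0.00359188, -0.01790975]), 'grasp_force': 0.0, 'opening': 0.08522348344837473}
```

View pics/top0.png

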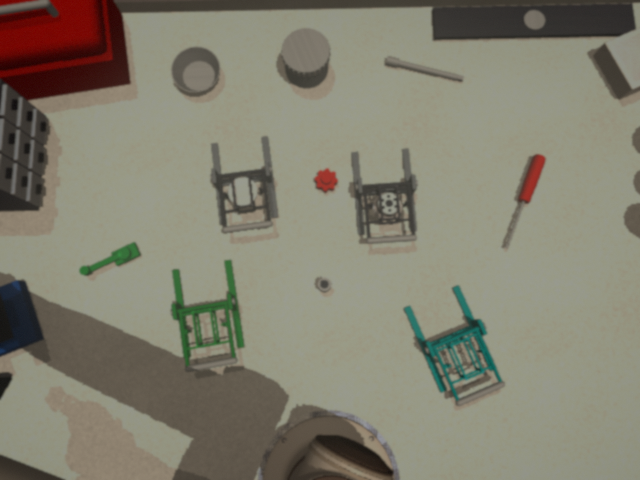

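View pics/scene0.png

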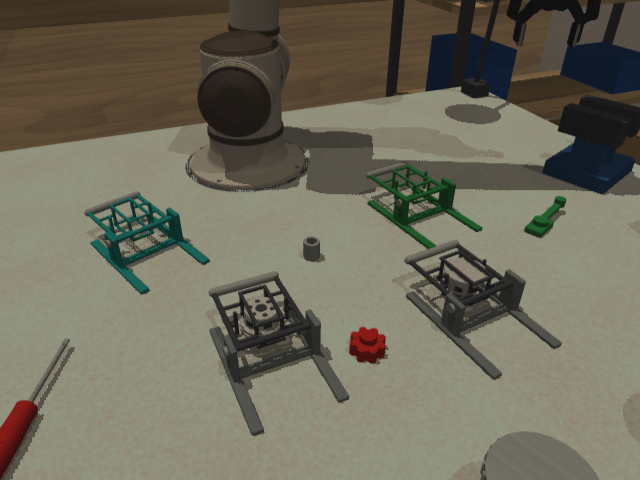

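The top view shows two grey frames. The one at (245,195) has a plain top, and the one at (387,205) shows a closed end with holes. I'll zoom in to confirm and measure the bar.

```bash
cat > h.py <<'E'
import numpy as np
from scipy.spatial.transform import Rotation as R
def pt(c,u,v,z):
    K=c["mtx"];r=np.linalg.solve(K,[u,v,1.]);d=R.from_euler("xyz",c["orientation"],degrees=True).apply([r[0],-r[1],-r[2]])
    p=np.array(c["position"]);return p+d*(z-p[2])/d[2]
E
python3 - <<'E'
import pickle,cv2,numpy as np
from h import *
d=pickle.load(open("d.pkl","rb"))
t=d["top"]["img"][125:250,200:425,::-1];s=d["scene"]["img"][230:390,200:570,::-1]
a=cv2.resize(t,(800,444),interpolation=2);cv2.imwrite("pics/tc.png",a)
cv2.imwrite("pics/sc.png",cv2.resize(s,(800,346),interpolation=2))
for u,v in((221,230),(270,227),(212,190),(272,180)):print(pt(d["top"],u,v,.045))
E
```

```text
[0.46513638 0.19031534 0.045     ]
[0.46895118 0.098222   0.045     ]
[0.5432636  0.20829969 0.045     ]
[0.56059839 0.09392691 0.045     ]
```

View pics/tc.png

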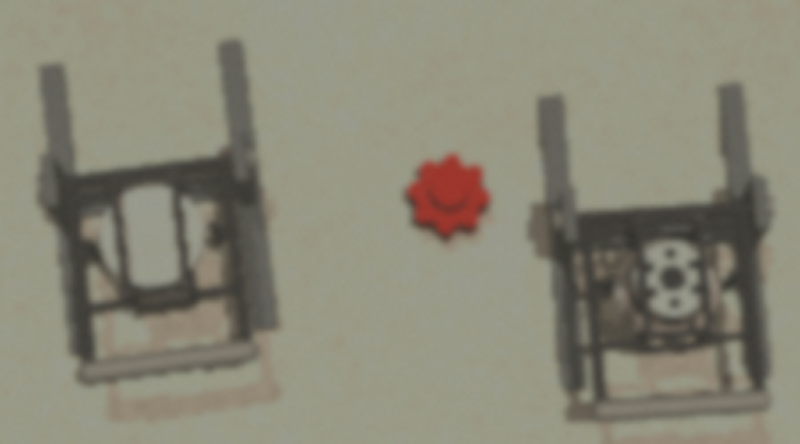

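View pics/sc.png

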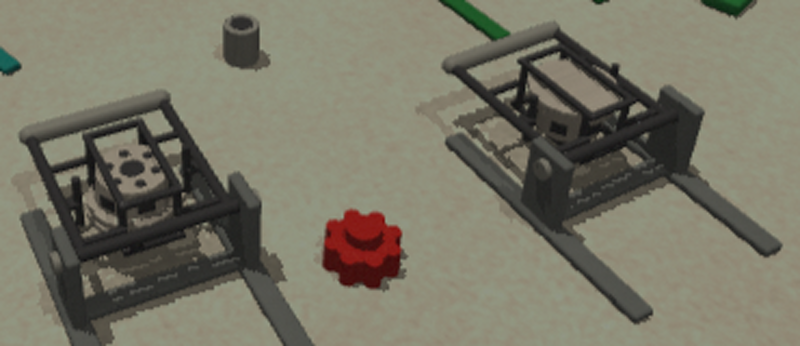

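The scene crop agrees. The frame at top (245,195) shows the plain plate on its cup, so that's the one to turn. The other shows holes. Next, the bar pose from both cameras.

Run:
```python
import pickle
from h import *
from workcell import bot
d=pickle.load(open("d.pkl","rb"))
def bar(c,x0,y0,s,pts,z=.045):
    P=[pt(c,x0+(u+.5)/s-.5,y0+(v+.5)/s-.5,z) for u,v in pts];e=P[0]-P[1]
    print((P[0]+P[1])/2,np.linalg.norm(e),np.degrees(np.arctan2(-e[0],e[1])));return P
P=bar(d["top"],200,125,3.556,[(79,372),(257,350)]);bar(d["scene"],200,230,2.162,[(560,31),(448,63)])
bar(d["top"],200,125,3.556,[(52,65),(230,42)],.004)
bar(d["top"],200,125,3.556,[(45,180),(250,165)],.045)
m=(P[0]+P[1])/2;m[2]=.2;o=bot.get_obs()
T=R.from_euler("xyz",o["tcp_rot"],degrees=True);print(T.inv().apply(m-o["ee_pos"])*1000)
```

```text
[0.47148967 0.14165104 0.045     ] 0.0946594382610713 6.007121753757122
[0.4701916  0.14386712 0.045     ] 0.08893604608165957 2.274340737798001
[0.65899696 0.16285138 0.004     ] 0.10162378451475922 6.541117276762383
[0.57547201 0.15294952 0.045     ] 0.11054044304170348 3.140153871848277
[-368.93278542 -223.79962067   12.13771457]
```

Request:
carry_out(
  moves="-369 -224 12 0 0 59.3 32;-369 -224 12 0 0 59.3 32;-369 -224 12 0 0 59.3 32;-369 -224 12 0 0 59.3 32;-369 -224 12 0 0 59.3 32;-369 -224 12 0 0 59.3 32;-369 -224 12 0 0 59.3 32;-369 -224 12 0 0 59.3 32;-369 -224 12 0 0 59.3 32;-369 -224 12 0 0 59.3 32;-369 -224 12 0 0 59.3 32;-369 -224 12 0 0 59.3 32;-369 -224 12 0 0 59.3 32;-369 -224 12 0 0 59.3 32",
)

```text
time: 1.5
ee_pos: [0.4712, 0.1425, 0.2006]
tcp_rot: [180.0, -0.0, 96.1]
wrist_force: [-0.4, -0.1, 0.3]
opening: 0.0321
grasp_force: 0.0
```

Run:
```python
from workcell import bot
import cv2,pickle
o=bot.get_obs();c=bot.camera("wrist");pickle.dump((o,c),open("w.pkl","wb"))
print(o["ee_pos"],o["tcp_rot"],o["q"],o["opening"],c["mtx"],c["mount"],c.keys());cv2.imwrite("pics/w1.png",c["img"][...,::-1])
```

```text
[0.47117211 0.14249515 0.20060456] [ 1.79990632e+02 -4.46151878e-03  9.60537892e+01] [ 1.68251079e+01 -3.17313739e+00  4.98461889e-01  9.36615622e+01
  2.63207642e-03  1.00771319e+02] 0.032080658325289245 [[333.70893308   0.         314.26238096]
 [  0.         333.70893308 238.38817399]
 [  0.           0.           1.        ]] [[-1.81506383e-03  9.57748375e-01  2.87601732e-01  7.27297221e-02]
 [ 9.99998312e-01  1.65643059e-03  7.94908487e-04 -1.33443543e-03]
 [ 2.84930004e-04  2.87602690e-01 -9.57749765e-01 -1.60340837e-01]
 [ 0.00000000e+00  0.00000000e+00  0.00000000e+00  1.00000000e+00]] dict_keys(['img', 'mtx', 'mount'])
```

View pics/w1.png

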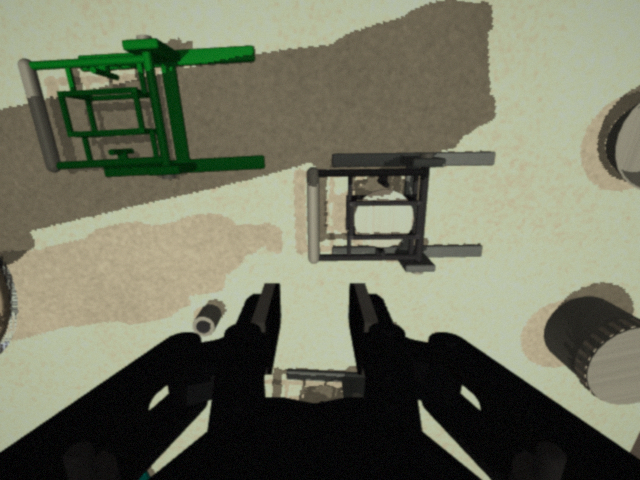

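The wrist view shows the bar nearly vertical, from (314,168) to (313,263), with the plain plate at (384,212).

Run:
```python
import pickle
from h import *
o,c=pickle.load(open("w.pkl","rb"));M=c["mount"]
T=R.from_euler("xyz",o["tcp_rot"],degrees=True)
def f(u,v,z):
    r=np.linalg.solve(c["mtx"],[u,v,1.]);d=T.apply(M[:3,:3]@[r[0],-r[1],-r[2]]);p=o["ee_pos"]+T.apply(M[:3,3]);return p+d*(z-p[2])/d[2]
a,b=f(314,169,.045),f(313,262.5,.045)
e=a-b;m=(a+b)/2;print(a,b,m,np.linalg.norm(e),np.degrees(np.arctan2(e[1],e[0])))
print(T.inv().apply(m-o["ee_pos"])*1000, f(428,170,.045),f(420,262,.045))
g=np.array([c["img"][v,295:335].astype(int).sum(1) for v in (190,215,240)]);print(g)
```

```text
[0.4647136  0.18734061 0.045     ] [0.47331192 0.09488723 0.045     ] [0.46901276 0.14111392 0.045     ] 0.09285234329520275 95.31331899882933
[ -1.15791779  -2.3184207  155.60408969] [0.57039303 0.19743539 0.045     ] [0.58073771 0.10662985 0.045     ]
[[489 485 482 492 495 482 473 466 470 497 524 473 356 340 379 403 435 451
  454 428 392 353 315 261 242 299 309 312 306 292 331 369 436 533 540 495
  506 476 517 546]
 [473 493 487 496 495 491 487 476 484 509 517 496 391 329 365 391 428 458
  445 426 393 369 324 267 252 268 303 307 279 248 243 276 368 461 488 519
  518 496 495 502]
 [537 504 485 478 477 493 496 497 489 481 490 495 460 339 347 380 414 432
  441 432 402 373 331 290 250 296 302 328 380 443 515 544 529 505 477 444
  444 435 463 492]]
```

Request:
carry_out(
  moves="-1 -2.3 30 0 0 0.6 26;-1 -2.3 60 0 0 0.6 26;-1 -2.3 90 0 0 0.6 26;-1 -2.3 110 0 0 0.6 26;-1 -2.3 125 0 0 0.6 26;-1 -2.3 138 0 0 0.6 26;-1 -2.3 148 0 0 0.6 26;-1 -2.3 153.5 0 0 0.6 26;-1 -2.3 153.5 0 0 0.6 26;-1 -2.3 153.5 0 0 0.6 5;-1 -2.3 153.5 0 0 0.6 5;-1 -2.3 153.5 0 0 0.6 5;-1 -2.3 153.5 0 0 0.6 5;-1 -2.3 153.5 0 0 0.6 5;-1 -2.3 153.5 0 0 0.6 5",
  force=25,
)

```text
time: 3.05
ee_pos: [0.4694, 0.1404, 0.0471]
tcp_rot: [180.0, -0.0, 95.4]
wrist_force: [0.0, -0.3, 0.0]
opening: 0.0048
grasp_force: 0.0
```

Run:
```python
import numpy as np
# semicircle rows, 66 rows smooth
n=80;s=np.linspace(0,1,n+1);w=np.minimum(1,np.minimum(s,1-s)/.12+.0)
t=np.cumsum(w);t=(t-t[0])/(t[-1]-t[0])*np.pi
y=105*(1-np.cos(t));z=-105*np.sin(t)
for k in range(0,n,20):
    print(np.degrees(t[k+20]));print(";".join(f"0 {y[i]-y[k]:.1f} {z[i]-z[k]:.1f} 0 0 0 5" for i in range(k+1,k+21)))
```

```text
40.12433392539964
0 0.0 -0.5 0 0 0 5;0 0.0 -1.5 0 0 0 5;0 0.0 -2.9 0 0 0 5;0 0.1 -4.9 0 0 0 5;0 0.3 -7.3 0 0 0 5;0 0.5 -10.2 0 0 0 5;0 0.9 -13.6 0 0 0 5;0 1.5 -17.5 0 0 0 5;0 2.3 -21.8 0 0 0 5;0 3.4 -26.4 0 0 0 5;0 4.6 -30.9 0 0 0 5;0 6.1 -35.3 0 0 0 5;0 7.8 -39.7 0 0 0 5;0 9.7 -44.0 0 0 0 5;0 11.7 -48.2 0 0 0 5;0 14.0 -52.3 0 0 0 5;0 16.4 -56.3 0 0 0 5;0 19.0 -60.2 0 0 0 5;0 21.8 -64.0 0 0 0 5;0 24.7 -67.7 0 0 0 5
91.27886323268206
0 3.1 -3.5 0 0 0 5;0 6.4 -6.9 0 0 0 5;0 9.8 -10.1 0 0 0 5;0 13.3 -13.2 0 0 0 5;0 17.0 -16.1 0 0 0 5;0 20.8 -18.8 0 0 0 5;0 24.7 -21.4 0 0 0 5;0 28.7 -23.8 0 0 0 5;0 32.9 -26.0 0 0 0 5;0 37.1 -28.0 0 0 0 5;0 41.4 -29.9 0 0 0 5;0 45.8 -31.5 0 0 0 5;0 50.2 -32.9 0 0 0 5;0 54.8 -34.2 0 0 0 5;0 59.3 -35.2 0 0 0 5;0 63.9 -36.1 0 0 0 5;0 68.6 -36.7 0 0 0 5;0 73.3 -37.1 0 0 0 5;0 77.9 -37.3 0 0 0 5;0 82.6 -37.3 0 0 0 5
142.43339253996447
0 4.7 0.2 0 0 0 5;0 9.4 0.6 0 0 0 5;0 14.0 1.3 0 0 0 5;0 18.6 2.1 0 0 0 5;0 23.2 3.1 0 0 0 5;0 27.7 4.4 0 0 0 5;0 32.2 5.8 0 0 0 5;0 36.5 7.4 0 0 0 5;0 40.9 9.3 0 0 0 5;0 45.1 11.3 0 0 0 5;0 49.2 13.5 0 0 0 5;0 53.3 15.9 0 0 0 5;0 57.2 18.5 0 0 0 5;0 61.0 21.2 0 0 0 5;0 64.6 24.1 0 0 0 5;0 68.2 27.2 0 0 0 5;0 71.6 30.4 0 0 0 5;0 74.8 33.8 0 0 0 5;0 77.9 37.3 0 0 0 5;0 80.9 41.0 0 0 0 5
180.0
0 2.8 3.8 0 0 0 5;0 5.4 7.7 0 0 0 5;0 7.8 11.7 0 0 0 5;0 10.0 15.8 0 0 0 5;0 12.1 20.0 0 0 0 5;0 14.0 24.3 0 0 0 5;0 15.6 28.7 0 0 0 5;0 17.1 33.1 0 0 0 5;0 18.4 37.6 0 0 0 5;0 19.5 42.2 0 0 0 5;0 20.3 46.5 0 0 0 5;0 20.9 50.4 0 0 0 5;0 21.3 53.8 0 0 0 5;0 21.5 56.7 0 0 0 5;0 21.7 59.1 0 0 0 5;0 21.7 61.1 0 0 0 5;0 21.8 62.6 0 0 0 5;0 21.8 63.5 0 0 0 5;0 21.8 64.0 0 0 0 5;0 21.8 64.0 0 0 0 5
```

The fingers closed to 5 mm on nothing, so the bar isn't between them. I need a look.

Run:
```python
from workcell import bot
import cv2,numpy as np,pickle
print(bot.tip_extent)
d={n:bot.camera(n) for n in("scene","wrist")};pickle.dump((bot.get_obs(),d),open("e.pkl","wb"))
a=cv2.resize(d["scene"]["img"][170:370,360:560],(400,400),interpolation=2);b=cv2.resize(d["wrist"]["img"][100:400,170:470],(400,400))
cv2.imwrite("pics/m.png",np.hstack([a,b])[...,::-1])
```

```text
0.017
```

View pics/m.png

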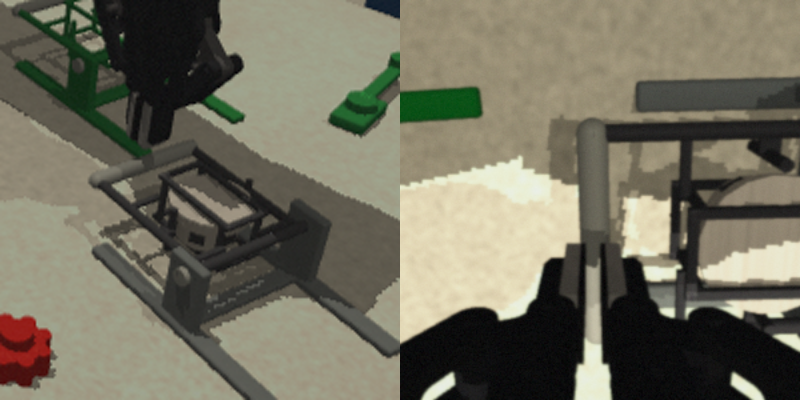

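The fingers look to be above the bar, since the bar shows beneath the tips in both views: scene crop (150,158), wrist crop (593,125–300). I'll triangulate the bar height from the two wrist views.

Run:
```python
import pickle
from h import *
o1,c1=pickle.load(open("w.pkl","rb"));o2,d=pickle.load(open("e.pkl","rb"))
def ray(o,c,u,v):
    M=c["mount"];T=R.from_euler("xyz",o["tcp_rot"],degrees=True);r=np.linalg.solve(c["mtx"],[u,v,1.]);q=T.apply(M[:3,:3]@[r[0],-r[1],-r[2]])
    return o["ee_pos"]+T.apply(M[:3,3]),q/np.linalg.norm(q)
def tri(rs):
    A=sum(np.eye(3)-np.outer(q,q) for p,q in rs);b=sum((np.eye(3)-np.outer(q,q))@p for p,q in rs);X=np.linalg.solve(A,b)
    print(X,[round(1e3*np.linalg.norm((np.eye(3)-np.outer(q,q))@(X-p)),1) for p,q in rs]);return X
s=d["scene"]
def sray(u,v):
    a=pt(s,u,v,0);p=np.array(s["position"]);return p,(a-p)/np.linalg.norm(a-p)
w1=ray(o1,c1,314,168);w2=ray(o2,d["wrist"],314.7,188.5)
tri([w1,w2]);sc=sray(360+193/2,170+147/2)
tri([w1,sc]);tri([w2,sc])
# project tip in the scene crop
for dz in(0,.017):
  X=o2["ee_pos"]-[0,0,dz];q=R.from_euler("xyz",s["orientation"],degrees=True).inv().apply(X-s["position"]);uv=s["mtx"]@[q[0]/-q[2],q[1]/q[2],1]
  print(((uv[0]-360)*2,(uv[1]-170)*2))
print(o2["ee_pos"],o2["q"])
```

```text
[0.46430811 0.18649771 0.02464707] [np.float64(0.5), np.float64(0.5)]
[0.46440694 0.18787057 0.0434154 ] [np.float64(0.3), np.float64(0.3)]
[0.46335476 0.18876572 0.0424822 ] [np.float64(0.3), np.float64(0.3)]
(np.float64(142.3101027803125), np.float64(160.8035423607211))
(np.float64(139.3402263242507), np.float64(179.86330987977408))
[0.46935222 0.14041168 0.04698399] [ 1.66547033e+01 -3.17145876e+00 -1.64887150e+01  7.66850317e+01
  6.55336001e-04  1.01294754e+02]
```

The measured tip position in both wrist views (row 284, with a 70 px gap for 32 mm) puts the real fingertips about 40 mm farther back than the stated 17 mm ahead of the TCP. The scene view agrees. I'll open and lower 28 mm, which is safe under either reading, then check.

Request:
carry_out(
  moves="0 0 0 0 0 0 26;0 0 0 0 0 0 26;0 0 0 0 0 0 26;0 0 5 0 0 0 26;0 0 12 0 0 0 26;0 0 20 0 0 0 26;0 0 26 0 0 0 26;0 0 28 0 0 0 26;0 0 28 0 0 0 26",
)

```text
time: 4.05
ee_pos: [0.469, 0.1403, 0.0185]
tcp_rot: [-179.9, 0.0, 95.4]
wrist_force: [0.6, -0.7, -0.4]
opening: 0.0262
grasp_force: 0.0
```

Run:
```python
from workcell import bot
import cv2,numpy as np,pickle
d={n:bot.camera(n) for n in("scene","wrist")};pickle.dump((bot.get_obs(),d),open("e2.pkl","wb"))
a=cv2.resize(d["scene"]["img"][200:300,390:490],(400,400),interpolation=2);b=cv2.resize(d["wrist"]["img"][100:400,170:470],(400,400))
cv2.imwrite("pics/m2.png",np.hstack([a,b])[...,::-1])
```

```text
(no output)
```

View pics/m2.png

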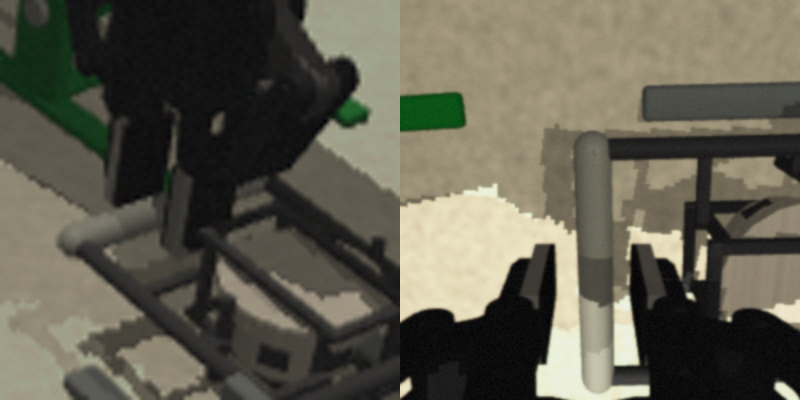

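The fingers now straddle the bar. The pad edges are at crop columns 555 and 632 and the bar at 594, with the tips at about bar mid-height. I'll narrow a little, go 10 mm lower and close.

Request:
carry_out(
  moves="0 0 0 0 0 0 22;0 0 0 0 0 0 22;0 0 4 0 0 0 22;0 0 8 0 0 0 22;0 0 10 0 0 0 22;0 0 10 0 0 0 22;0 0 10 0 0 0 5;0 0 10 0 0 0 5;0 0 10 0 0 0 5;0 0 10 0 0 0 5;0 0 10 0 0 0 5",
  force=25,
)

```text
time: 5.25
ee_pos: [0.4702, 0.1405, 0.0092]
tcp_rot: [179.9, 0.0, 95.4]
wrist_force: [5.7, -0.4, -3.4]
opening: 0.0106
grasp_force: 25.0
```

Gripped (25 N on about 11 mm). Starting the swing.

Request:
carry_out(
  moves="0 0.0 -0.5 0 0 0 5;0 0.0 -1.5 0 0 0 5;0 0.0 -2.9 0 0 0 5;0 0.1 -4.9 0 0 0 5;0 0.3 -7.3 0 0 0 5;0 0.5 -10.2 0 0 0 5;0 0.9 -13.6 0 0 0 5;0 1.5 -17.5 0 0 0 5;0 2.3 -21.8 0 0 0 5;0 3.4 -26.4 0 0 0 5;0 4.6 -30.9 0 0 0 5;0 6.1 -35.3 0 0 0 5;0 7.8 -39.7 0 0 0 5;0 9.7 -44.0 0 0 0 5;0 11.7 -48.2 0 0 0 5;0 14.0 -52.3 0 0 0 5;0 16.4 -56.3 0 0 0 5;0 19.0 -60.2 0 0 0 5;0 21.8 -64.0 0 0 0 5;0 24.7 -67.7 0 0 0 5",
)

```text
time: 7.25
ee_pos: [0.495, 0.1433, 0.0756]
tcp_rot: [179.9, -0.0, 95.4]
wrist_force: [8.9, 4.8, -12.1]
opening: 0.011
grasp_force: 25.1
```

Request:
carry_out(
  moves="0.2 3.4 -3.2 0 0 0 5;0.4 7 -6.3 0 0 0 5;0.6 10.6 -9.3 0 0 0 5;0.8 14.2 -12.2 0 0 0 5;1 18.0 -15.1 0 0 0 5;1 21.8 -17.8 0 0 0 5;1 25.7 -20.4 0 0 0 5;1 29.7 -22.8 0 0 0 5;1 33.9 -25.0 0 0 0 5;1 38.1 -27.0 0 0 0 5;1 42.3 -28.8 0 0 0 5;1 46.6 -30.4 0 0 0 5;1 51 -31.8 0 0 0 5;1 55.5 -33 0 0 0 5;1 59.9 -34 0 0 0 5;1 64.4 -34.8 0 0 0 5;1 69 -35.4 0 0 0 5;1 73.6 -35.8 0 0 0 5;1 78.1 -36 0 0 0 5;1 82.7 -36 0 0 0 5",
)

```text
time: 9.25
ee_pos: [0.5767, 0.1524, 0.1138]
tcp_rot: [179.9, -0.1, 95.4]
wrist_force: [-2.7, 5.6, 2.6]
opening: 0.0107
grasp_force: 25.8
```

Request:
carry_out(
  moves="0.2 4.7 0.2 0 0 0 5;0.4 9.4 0.6 0 0 0 5;0.6 14.0 1.2 0 0 0 5;0.8 18.6 2 0 0 0 5;1 23.2 3 0 0 0 5;1 27.7 4.2 0 0 0 5;1 32.2 5.5 0 0 0 5;1 36.5 7.1 0 0 0 5;1 40.9 8.9 0 0 0 5;1 45.1 10.9 0 0 0 5;1 49.2 13 0 0 0 5;1 53.3 15.4 0 0 0 5;1 57.2 18 0 0 0 5;1 61.0 20.6 0 0 0 5;1 64.6 23.5 0 0 0 5;1 68.2 26.6 0 0 0 5;1 71.6 29.8 0 0 0 5;1 74.8 33.1 0 0 0 5;1 77.9 36.6 0 0 0 5;1 80.9 40.2 0 0 0 5",
)

```text
time: 11.25
ee_pos: [0.657, 0.1603, 0.072]
tcp_rot: [-180.0, -0.0, 95.4]
wrist_force: [-1.0, 5.1, -0.4]
opening: 0.0111
grasp_force: 26.3
```

Request:
carry_out(
  moves="0 2.8 3.8 0 0 0 5;0 5.4 7.7 0 0 0 5;0 7.8 11.7 0 0 0 5;0 10.0 15.8 0 0 0 5;0 12.1 20.0 0 0 0 5;0 14.0 24.3 0 0 0 5;0 15.6 28.6 0 0 0 5;0 17.1 32.9 0 0 0 5;0 18.4 37.3 0 0 0 5;0 19.5 41.8 0 0 0 5;0 20.3 46 0 0 0 5;0 20.9 49.8 0 0 0 5;0 21.3 53.2 0 0 0 5;0 21.5 56 0 0 0 5;0 21.7 58.4 0 0 0 5;0 21.7 60.3 0 0 0 5;0 21.8 61.8 0 0 0 5;0 21.8 62.8 0 0 0 5;0 21.8 63.3 0 0 0 5;0 21.8 63.5 0 0 0 5",
)

```text
time: 13.25
ee_pos: [0.679, 0.1622, 0.0088]
tcp_rot: [179.9, -0.0, 95.4]
wrist_force: [3.3, 5.4, -0.5]
opening: 0.0108
grasp_force: 27.4
```

Request:
carry_out(
  moves="0 0 0.5 0 0 0 5;0 0 1 0 0 0 5;0 0 1.5 0 0 0 5;0 0 1.5 0 0 0 5",
)

```text
time: 13.65
ee_pos: [0.679, 0.1622, 0.0074]
tcp_rot: [179.9, -0.0, 95.4]
wrist_force: [3.1, 5.8, -1.8]
opening: 0.0107
grasp_force: 27.4
```

Request:
carry_out(
  moves="0 0 0.5 0 0 0 5;0 0 1 0 0 0 5;0 0 1.5 0 0 0 5;0 0 2 0 0 0 5;0 0 2.5 0 0 0 5;0 0 2.5 0 0 0 5",
)

```text
time: 14.25
ee_pos: [0.6791, 0.1623, 0.0053]
tcp_rot: [179.9, -0.0, 95.4]
wrist_force: [1.9, 5.4, 1.7]
opening: 0.0109
grasp_force: 27.6
```

Run:
```python
from workcell import bot
import cv2,numpy as np
o=bot.get_obs();print(o["wrist_force"],o["ee_pos"])
s=bot.camera("scene");w=bot.camera("wrist")
a=cv2.resize(s["img"][230:390,380:580],(500,400),interpolation=2);b=cv2.resize(w["img"][100:400,110:410],(300,400)[::1])
cv2.imwrite("pics/m3.png",np.hstack([a,b])[...,::-1])
```

```text
[1.89441634 5.38072216 1.71936119] [0.67909249 0.16225511 0.00527262]
```

View pics/m3.png

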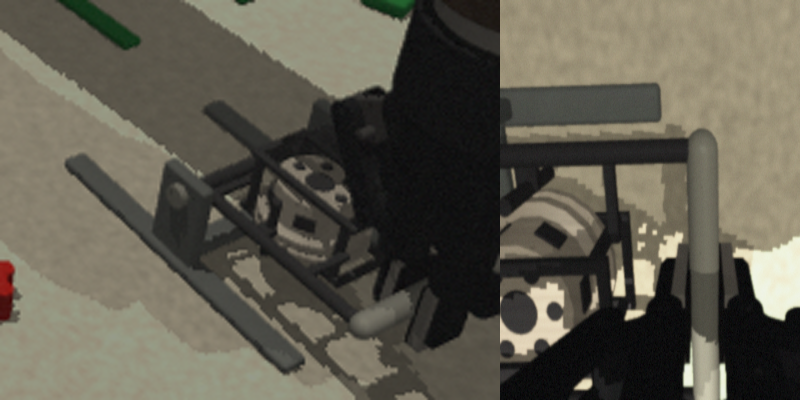

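The frame is over, with the cup's holes up in the cage, and the bar is gripped on the far side. I'll press down until the stop is felt.

Request:
carry_out(
  moves="0 0 0.5 0 0 0 5;0 0 1 0 0 0 5;0 0 1.5 0 0 0 5;0 0 1.5 0 0 0 5",
)

```text
time: 14.75
ee_pos: [0.6792, 0.1623, 0.0051]
tcp_rot: [179.9, -0.0, 95.4]
wrist_force: [-0.7, 5.1, 8.4]
opening: 0.0112
grasp_force: 28.3
```

On the stop: +8 N, and the TCP no longer descends. Releasing gently and rising.

Request:
carry_out(
  moves="0 0 0.5 0 0 0 5;0 0 0.2 0 0 0 14;0 0 0.2 0 0 0 18;0 0 0.2 0 0 0 22;0 0 0.2 0 0 0 22;0 0 0.2 0 0 0 22;0 0 -3 0 0 0 22;0 0 -8 0 0 0 22;0 0 -15 0 0 0 22;0 0 -25 0 0 0 22;0 0 -40 0 0 0 22;0 0 -60 0 0 0 22;0 0 -80 0 0 0 22;0 0 -105 0 0 0 22;0 0 -130 0 0 0 22;0 0 -150 0 0 0 22;0 0 -160 0 0 0 22;0 0 -160 0 0 0 22",
)

```text
time: 16.55
ee_pos: [0.6791, 0.1622, 0.1658]
tcp_rot: [179.8, -0.0, 95.4]
wrist_force: [0.7, -0.2, 0.2]
opening: 0.0218
grasp_force: 0.0
```

Run:
```python
from workcell import bot
import cv2,numpy as np
s=bot.camera("scene");w=bot.camera("wrist")
a=cv2.resize(s["img"][200:400,190:590],(800,400),interpolation=2)
cv2.imwrite("pics/m4.png",a[...,::-1])
```

```text
(no output)
```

View pics/m4.png

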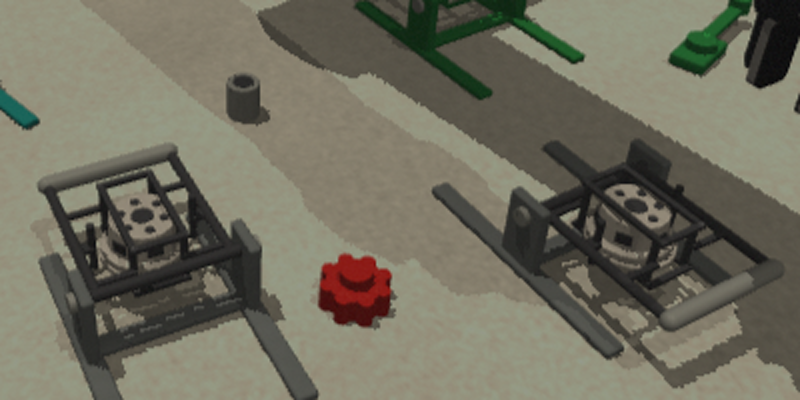

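The frame lies on its far side at (700,240) with the cup's holes up. The other frame at (150,230) is untouched and the gripper is clear.

```bash
python3 -c "
from workcell import bot
print(bot.job_done())"
```

```text
the job is handed in; nothing more can be done
None
```

The frame was swung over by its bar and laid on its far-side stop, the cup now sits upside down on its plate, the other pair was not touched, and the job was handed in at about 17 s.

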